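Try two wing screws in test nuts and sort out the left-hand one

ROBOT

A 6-joint arm with a two-finger parallel gripper is mounted at the origin on the work surface. World frame = base frame: x ahead of the robot, y to its left, z up, the work surface at z = 0. Lengths are in m, angles in rad, forces in N, time in s.
With the tool pointing down it reaches from about 0.4 to 0.825 m from the base axis. Payload 7 kg.
Tool frame: the origin (TCP) lies midway between the tips of the shut fingers; the grasp point (between the pads) lies 19 mm behind it; z points along the fingers, x is the direction in which the jaws open and shut, and the axes are right-handed (so a half turn about z gives the same grasp; the last joint's range is limited). The gripper opens to 88 mm and grips with 3 to 60 N. Pads are 19 mm wide; open, the fingers measure 130 mm over their backs; the gripper's body (78 mm by 193 mm) begins 47 mm behind the grasp point.
Start: joints at [1.438, 0.359, 0.012, 0, -1.224, -0.288], TCP at [0.276, 0.616, 0.187] pointing down, gripper open.
Joint ranges: [-3.07, 3.07], [-1.43, 2.12], [-1.02, 1.25], [-3.03, 1.67], [-3.05, -0], [-3.03, 3.03]. Speed limits (rad/s): [2.39, 2.39, 3.01, 3.14, 3.14, 3.14].

INTERFACE

Orientations are given as [roll, pitch, yaw] about the fixed x, y, z axes, in that order (R = Rz(yaw) Ry(pitch) Rx(roll)).
In Python, from station import status, eyes, workorder gives the robot as it stands.
- The arm moves only by the shell command python3 -m jog 'ROWS' [OPENING] [FORCE]. ROWS is JSON, a list of rows, each a list of 6 numbers: the shift along the world's x, y, z in mm, then the turn, a rotation vector about the world's x, y, z in rad. A call has 1 to 12 rows; each row shifts and turns the pose as measured when the row begins; what a row does not reach is not made up. A row lasts 1/10 s, in which the tool goes at most 50 mm and 8.59 degrees, less where a joint would pass 70% of its speed; a pose out of reach is approached as far as the arm can. A call with a gripper value outside its range is refused whole. OPENING is the opening, from 0 (shut) to 1 (fully open), set as the call begins (- or left out, the last holds). The fingers move at their own pace and stop on an object; FORCE is the grip in N (left out, the last holds). Time passes only in rows, so rows that do not move let the fingers close. It gives the time, the measured TCP pose, the force and the opening at its end, in the units of the state.
- status.get_state(): the state, without advancing time (a new reading comes with each control period).
- eyes.grab_frame(name): name is "side" or "top"; returns the picture (384x512x3 uint8, blue, green, red); there is no depth.
- eyes.calibration(name): a dict with "camera_matrix" (3x3 intrinsics, pixels), "cam_to_world" (4x4, takes a point from camera to world coordinates). Camera axes: x right, y up, looking along -z (the intrinsics and any distortion apply to the point x, -y, -z); pixel columns grow to the right and rows downward; lengths in m; the calibration is good to about 2 mm. A picture is of the moment at which its call begins. calibration takes no time and is no camera call.
- workorder.job_done(): hands the job in, once; it reports no verdict.
The state is a dict: "t": time; "q": joint angles; "qd": joint speeds; "joint_efforts": joint torques, N m; "eef_pos": TCP position; "ee_rot": TCP orientation; "force": force on the tool from outside, world axes, zero at the start; "moment": the same for the moment, N m; "width": finger opening in m.
Only numpy, scipy, OpenCV 4.12 (cv2) and the standard library are available. Lean on these libraries where they do the work, as an engineer would, in place of code of your own. Each camera call takes 0.05 s, during which the arm holds its last target. There are 200 camera calls.

TASK

Two black wing screws from the board holder stand in the brass right-hand test nuts: try both by turning each about a quarter turn clockwise, seen from above. The right-hand one winds down into its nut and stays there; the left-hand one, with the yellow paint dab, only spins in the mouth of its nut. Once both have been tried, lift the left-hand screw out and leave it in the red tray.

Things in the scene. Friction and masses are not known exactly. Their poses are not given: they have to be found in the camera images.
- rh_wing (a point): Centre of the wing of the right-hand screw (all black wing): a black plastic wing 46 mm long (along its x axis), 14 mm thick (along y) and 24 mm high on a vertical steel shank 16 mm across and 50 mm long; its 14 mm thickness can be pinched from above with 28 mm of free shank between nut and wing at the start. The point is 74 mm above the bench at the start. z axis up. It cannot be lifted out of its nut.
- rh_screw (a joint): Turn of the right-hand screw in its nut, rad, clockwise seen from above positive; 0 at the start, stop at 2.4. The screw sinks 24 mm per full turn (6 mm in a quarter turn), so follow it down while turning. Friction 0.04 N m.
- lh_wing (a point): Centre of the wing of the left-hand screw (black with one end painted yellow), the same shape and size as the right-hand one. Loose, about 190 g. The point is 62 mm above the tail end of the shank, 12 mm under the wing's top, 74 mm above the bench at the start. z axis up, x axis along the wing to the yellow end. It turns freely without sinking and lifts straight out.
- lh_dab (a point): Yellow painted end of the left-hand screw's wing, 18 mm from the screw's axis, at the height of the wing's centre.
- lh_nut: The test nut in which the left-hand screw stands: brass hexagon 40 mm across flats on a grey 70 x 70 x 8 mm base plate fixed to the bench; top 34 mm above the bench, hole 20 mm wide and 22 mm deep. Origin on the bench under the hole; z up, x along the screw's wing at the start. The other screw's nut is the same.
- red_tray: Open red plastic tray, outside 170 mm (x) by 150 mm (y) by 36 mm high, walls and floor 4 to 5 mm thick, fixed to the bench, empty. Origin under its centre, on the bench. A blue tray of the same size holds screws sorted earlier: not for this one.
- lh_screw: The left-hand screw as a whole; origin at the centre of the tail end of its shank, z axis up along the shank.
Things that resemble listed ones, but are neither listed nor needed, are in the scene too. There is more than one size of the lh_screw; the job needs the smallest. Leave any green look-alike of the part that bears rh_wing alone.

How it is judged:
On the way:
1. both screws have been turned about a quarter turn clockwise (at least 40 degrees), the left-hand one still standing in its nut (value of joint rh_screw above 0.7 rad and y of lh_dab in the frame of lh_nut below -0.011 m and horizontal distance between lh_wing and lh_nut below 0.012 m and z of lh_wing in the frame of lh_nut below 0.085 m), for 0.1 s.
At the end, for the whole second after the job is handed in: The left-hand screw rests in the red tray, standing or lying, the centre of its wing inside the tray's walls and less than 78 mm above the bench; the right-hand screw is still wound at least 40 degrees into its nut (value of joint rh_screw above 0.7 rad and x of lh_wing in the frame of red_tray between -0.083 and 0.083 m and y of lh_wing in the frame of red_tray between -0.073 and 0.073 m and z of lh_wing in the frame of red_tray below 0.078 m and linear speed of lh_screw below 0.05 m/s); the robot touches nothing.
It also fails if it takes over 51 s, if anything falls off the work surface, if the arm or the gripper's body presses on something with over 40 N, if the wrist force passes 120 N, or if a joint passes its speed limit or range.

## Working session

There is one attempt and no reset: what is moved stays moved. The work goes in short steps, Python scripts to look and compute and a shell command to move; the robot and the scene stay as the last step left them, time stands still between calls to the robot, and variables do not carry over. Pictures are saved under pics/ and viewed, about 8 in all and at most 12, crops included, and the job is handed in when it is done.

```bash
mkdir -p pics
cat > h.py <<'E'
import numpy as np,cv2
from station import status,eyes,workorder
def grab(n,f):
    im=np.array(eyes.grab_frame(n)); cv2.imwrite('pics/'+f,im); return im
def ray(n,u,v):
    c=eyes.calibration(n);K=np.array(c["camera_matrix"]);T=np.array(c["cam_to_world"])
    d=cv2.undistortPoints(np.array([[[u,v]]],float),K,np.array(c.get("dist",c.get("distortion",np.zeros(5))),float))[0,0]
    return T[:3,3],T[:3,:3]@np.array([d[0],-d[1],-1.])
def plane(n,u,v,z):
    o,d=ray(n,u,v); return o+d*(z-o[2])/d[2]
def proj(n,p):
    c=eyes.calibration(n);K=np.array(c["camera_matrix"]);T=np.array(c["cam_to_world"])
    q=T[:3,:3].T@(np.array(p)-T[:3,3]); return (K@np.array([q[0]/-q[2],-q[1]/-q[2],1]))[:2]
E
python3 - <<'E'
from h import *
s=status.get_state();print(s)
for n in("top","side"):
    grab(n,n+'0.png');c=eyes.calibration(n);print(c)
a=cv2.imread('pics/top0.png');b=cv2.imread('pics/side0.png')
cv2.imwrite('pics/both0.png',cv2.resize(np.vstack([a,b]),None,fx=.78,fy=.78))
E
```

```text
{'t': 0.0, 'q': array([ 1.43808111e+00,  3.59379333e-01,  1.10604135e-02, -3.66329813e-04,
       -1.22413047e+00, -2.88114837e-01]), 'qd': array([ 0.00050223, -0.0019011 , -0.00117009, -0.00059162, -0.00060125,
       -0.00025311]), 'joint_efforts': array([ 7.74443815e-04, -5.82715023e+01,  2.93069440e+01,  6.99770004e+00,
        7.04184640e-03, -1.57168733e-04]), 'eef_pos': array([0.27553611, 0.61557744, 0.18642541]), 'ee_rot': array([-3.14145307e+00, -1.68278914e-03, -1.99175125e+00]), 'force': array([-0.28111354, -0.59550429, -0.29051961]), 'moment': array([-0.00182374,  0.00929732, -0.05481134]), 'width': 0.08756648507031088}
{'camera_matrix': array([[408.40585893,   0.        , 255.59129448],
       [  0.        , 408.40585893, 193.89402618],
       [  0.        ,   0.        ,   1.        ]]), 'cam_to_world': array([[-0.0024028 ,  0.99546364, -0.09511236,  0.35215565],
       [-0.99958198, -0.00513125, -0.02845243, -0.02265796],
       [-0.0288114 ,  0.09500423,  0.99505985,  1.12822931],
       [ 0.        ,  0.        ,  0.        ,  1.        ]])}
{'camera_matrix': array([[469.74878819,   0.        , 254.84654486],
       [  0.        , 469.74878819, 195.347447  ],
       [  0.        ,   0.        ,   1.        ]]), 'cam_to_world': array([[ 0.96298086,  0.16805597, -0.21077251,  0.18131848],
       [-0.26893415,  0.65259062, -0.70837836, -0.82970421],
       [ 0.01850095,  0.73883873,  0.67362827,  0.85992435],
       [ 0.        ,  0.        ,  0.        ,  1.        ]])}
```

View pics/top0.png

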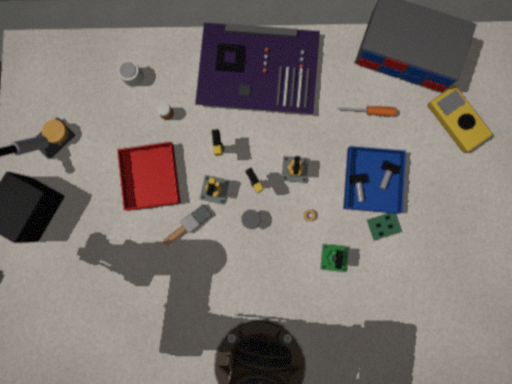

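View pics/side0.png

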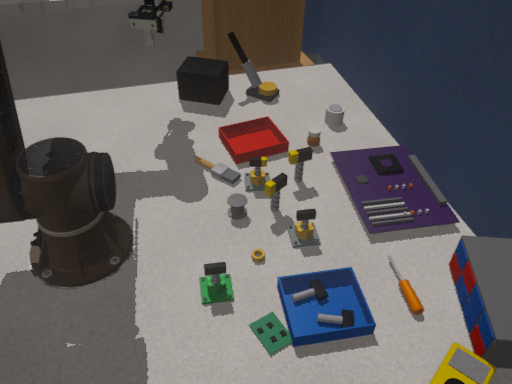

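Candidates for the left-hand screw, as top pixels: yellow-dabbed ones at (213,188) in a brass nut, and (216,140) and (253,180) standing free and larger. For the right-hand screw: black at (294,168) in a brass nut, and the green look-alike at (335,258). Two more lie in the blue tray. I pick (213,188) and (294,168), and will check both in one crop.

Run:
```python
from h import *
a=cv2.imread('pics/top0.png');b=cv2.imread('pics/side0.png')
A=cv2.resize(a[125:215,190:320],None,fx=6,fy=6,interpolation=cv2.INTER_CUBIC)[:,:780]
B=cv2.resize(b[140:250,230:330],None,fx=6,fy=6,interpolation=cv2.INTER_CUBIC)
s=np.hstack([cv2.resize(A,(433,300)),cv2.resize(B,(364,400))[:300]]) if 0 else None
A=cv2.resize(A,(390,270));B=cv2.resize(B,(400,440))
cv=np.zeros((440,790,3),np.uint8);cv[:270,:390]=A;cv[:,390:]=B
cv2.imwrite('pics/crop.png',cv)
def blobs(im,m,x0,y0,x1,y1,amin,tag):
    k=np.zeros_like(m);k[y0:y1,x0:x1]=m[y0:y1,x0:x1]
    n,l,st,ce=cv2.connectedComponentsWithStats(k)
    for i in range(1,n):
        if st[i,4]>=amin:
            r=cv2.minAreaRect(np.argwhere(l==i)[:,::-1].astype(np.float32));print(tag,st[i],ce[i].round(1),[np.round(x,1) for x in r])
for n,im,w in(("top",a,[(198,172,232,205),(280,152,312,186)]),("side",b,[(240,150,275,192),(285,203,325,247)])):
    h=cv2.cvtColor(im,cv2.COLOR_BGR2HSV)
    bl=(im.max(2)<50).astype(np.uint8); ye=cv2.inRange(h,(22,150,120),(35,255,255));br=cv2.inRange(h,(12,90,60),(21,255,255))
    for x in w:
        for m,t in((bl,'blk'),(ye,'yel'),(br,'brass')): blobs(im,m,*x,6,n+' '+t)
    red=cv2.inRange(h,(0,170,60),(6,255,255))
    if n=="top": blobs(im,red,100,120,200,220,300,'red')
for p in((151,176),):print('tray',plane("top",*p,.018))
for z in(.062,.074,.086):print(z,plane("top",213,186,z),plane("top",295,167,z))
```

```text
top blk [207 184   9  12  63] [210.9 189.3] [array([211. , 189.9]), array([ 7. , 10.4]), np.float64(18.4)]
top yel [210 178   5   6  24] [211.8 180.1] [array([212. , 180.5]), array([5., 4.]), np.float64(90.0)]
top brass [205 183   5   8  21] [206.7 186.7] [array([206.6, 186.3]), array([3.2, 7.5]), np.float64(14.0)]
top brass [212 182  10  15  93] [216.9 189.5] [array([216.5, 189. ]), array([14.,  9.]), np.float64(90.0)]
top blk [293 157   7  17  73] [296.2 164.9] [array([295.9, 164.9]), array([ 5.1, 16.2]), np.float64(5.7)]
top brass [287 160  17  16 145] [294.6 168.3] [array([295. , 167.5]), array([15., 16.]), np.float64(90.0)]
red [ 119  143   61   67 3058] [150.  175.9] [array([148.3, 176. ]), array([61.4, 55. ]), np.float64(83.0)]
side blk [250 160  11   7  68] [255.1 162.6] [array([255., 163.]), array([ 6., 10.]), np.float64(90.0)]
side yel [261 157   6   3  18] [263.5 158. ] [array([263.5, 158. ]), array([2., 5.]), np.float64(90.0)]
side yel [251 171   4   6  15] [252.1 173.7] [array([252.5, 173.5]), array([3., 5.]), np.float64(0.0)]
side yel [262 174   3   2   6] [263.  174.5]
[... 692 characters left out ...]
)]
side yel [298 227   4   4  12] [299.3 228.9] [array([299.5, 228.5]), array([3., 3.]), np.float64(90.0)]
side yel [310 226   3   4   8] [310.6 227.6] [array([311. , 227.5]), array([2., 3.]), np.float64(0.0)]
side brass [297 220   5   5  11] [299.8 222.2] [array([299., 222.]), array([4., 4.]), np.float64(90.0)]
side brass [295 224  18  16 180] [304.  232.5] [array([303.7, 231.8]), array([14.7, 17.3]), np.float64(86.4)]
tray [0.50945105 0.29817582 0.018     ]
0.062 [0.47555693 0.12011664 0.062     ] [ 0.52466589 -0.09614157  0.062     ]
0.074 [0.4741681  0.11850977 0.074     ] [ 0.52272436 -0.09531454  0.074     ]
0.086 [0.47277927 0.1169029  0.086     ] [ 0.52078282 -0.09448751  0.086     ]
```

View pics/crop.png

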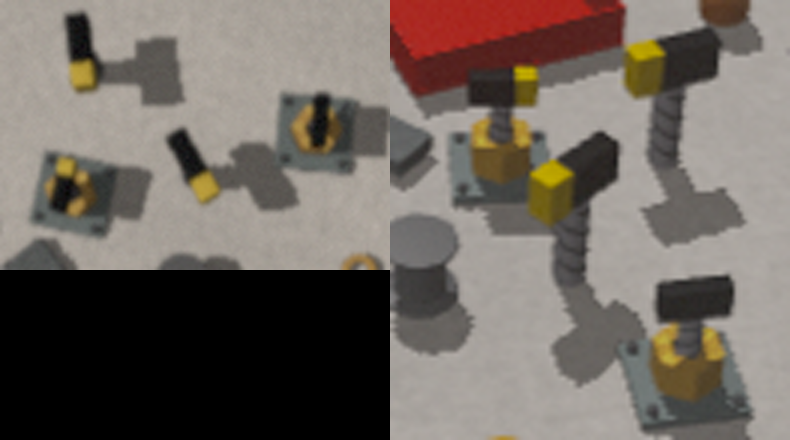

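The crop confirms it. The short yellow-dabbed screw stands in the brass nut (top 211,187; side 258,162), and the all-black one is in the other brass nut (top 296,165; side 306,215). The free-standing dabbed screws are larger.

Run:
```python
from h import *
def tri(a,b):
    o,d=ray("top",*a);p,e=ray("side",*b);d/=np.linalg.norm(d);e/=np.linalg.norm(e)
    s=np.linalg.lstsq(np.c_[d,-e],p-o,rcond=None)[0];x,y=o+s[0]*d,p+s[1]*e
    return (x+y)/2,np.linalg.norm(x-y)
L=tri((211.3,187),(258.3,161.8));R=tri((296.1,165.2),(306.2,214.8));print("L",L,"R",R)
def yaw(n,a,b,z):
    v=plane(n,*b,z)-plane(n,*a,z);return np.arctan2(v[1],v[0]),np.linalg.norm(v)
print(yaw("top",(210.3,194),(212,178.5),.08),yaw("top",(294.7,174),(297.3,157),.08))
# base plates side edges (top crop corners /3+offset)
f=lambda u,v:(190+u/3,125+v/3)
for t,c in(("L",[(47,152),(117,163),(103,236),(32,222)]),("R",[(281,93),(357,95),(353,171),(276,166)])):
    P=np.array([plane("top",*f(*p),.008) for p in c]);print(t,P.mean(0),[np.arctan2(*(P[i]-P[j])[1::-1]).round(3) for i,j in((0,3),(1,2))],[np.linalg.norm(P[i]-P[i-1]).round(3) for i in range(4)])
```

```text
L (array([0.47175885, 0.1227613 , 0.07480871]), np.float64(0.0005729426795569098)) R (array([ 0.52787351, -0.09839113,  0.07226257]), np.float64(0.0002907605801044394))
(np.float64(-0.10111121214306441), np.float64(0.04061837777076679)) (np.float64(-0.1614194477341661), np.float64(0.045045468046203345))
L [0.47235472 0.12197962 0.008     ] [np.float64(-0.201), np.float64(-0.185)] [np.float64(0.066), np.float64(0.066), np.float64(0.069), np.float64(0.067)]
R [ 0.52860141 -0.10138611  0.008     ] [np.float64(-0.076), np.float64(-0.066)] [np.float64(0.068), np.float64(0.07), np.float64(0.071), np.float64(0.071)]
```

```bash
python3 - <<'E'
from h import *
def tri(a,b):
    o,d=ray("top",*a);p,e=ray("side",*b);d/=np.linalg.norm(d);e/=np.linalg.norm(e)
    s=np.linalg.lstsq(np.c_[d,-e],p-o,rcond=None)[0];x,y=o+s[0]*d,p+s[1]*e
    return (x+y)/2,np.linalg.norm(x-y)
print(tri((216.5,140),(300.5,155.5)),tri((254,180),(275.7,184.5)))
E
python3 -m jog '[[10.5,-30,0,0,0,0.013],[10.5,-30,0,0,0,0.013],[10.5,-30,0,0,0,0.013],[10.5,-30,0,0,0,0.013],[10.5,-30,0,0,0,0.013],[10.5,-30,0,0,0,0.013],[10.5,-30,0,0,0,0.013],[10.5,-30,0,0,0,0.013],[10.5,-30,0,0,0,0.013],[10.5,-30,0,0,0,0.013],[10.5,-30,0,0,0,0.013],[10.5,-30,0,0,0,0.013]]' 0.55 20
python3 -m jog '[[10.5,-30,0,0,0,0.013],[10.5,-30,0,0,0,0.013],[10.5,-30,0,0,0,0.013],[10.5,-30,0,0,0,0.013],[10.5,-30,0,0,0,0.013],[10.5,-30,0,0,0,0.013],[10.5,-30,0,0,0,0.013],[10.5,-30,0,0,0,0.013],[10.5,-30,0,0,0,0.013],[10.5,-30,0,0,0,0.013],[10.5,-20,0,0,0,0.013],[0,0,0,0,0,0]]'
```

```text
(array([0.59053677, 0.10966204, 0.08405955]), np.float64(0.006506239187788996)) (array([0.48680411, 0.01146465, 0.08456464]), np.float64(0.0022390286619977545))
t: 1.3
eef_pos: [0.401, 0.2416, 0.1801]
ee_rot: [3.141, -0.011, -1.825]
force: [0.4, 0.0, 0.2]
width: 0.0486
t: 2.5
eef_pos: [0.5166, -0.0964, 0.1779]
ee_rot: [3.137, -0.012, -1.678]
force: [0.2, 1.5, -1.1]
width: 0.0483
```

```bash
python3 -m jog '[[5,-1,-10,0,0,0],[5,-1,-20,0,0,0],[2,-1,-20,0,0,0],[0,0,-20,0,0,0],[0,0,-8,0,0,0],[0,0,0,0,0,0]]'
python3 - <<'E'
from h import *
a=grab("top","t1.png");b=grab("side","s1.png")
cv=np.hstack([cv2.resize(a[115:225,245:345],(400,440),interpolation=2),cv2.resize(b[150:260,250:350],(400,440),interpolation=2)])
cv2.imwrite('pics/c1.png',cv)
E
```

```text
t: 3.1
eef_pos: [0.5278, -0.0973, 0.094]
ee_rot: [3.135, -0.011, -1.678]
force: [-0.2, -0.5, 0.4]
width: 0.0481
```

View pics/c1.png

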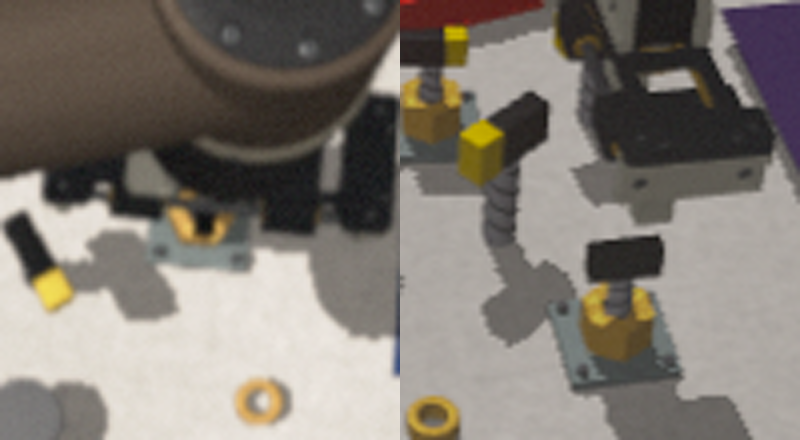

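Run:
```python
from h import *
s=status.get_state();p=s['eef_pos'];print(p)
for q in (p,p+[0,-.03,0],p+[0,-.03,.066],[.528,-.099,.074],[.528,-.099,.086]):print(proj("side",q).round(1),proj("top",q).round(1))
```

```text
[ 0.52872775 -0.09733234  0.09550436]
[307.2 207.4] [296.3 163.3]
[311.7 216.1] [308.1 163.2]
[314.7 195. ] [310.9 158.5]
[306.3 214.5] [296.4 165. ]
[306.8 210.8] [296.7 164.2]
```

View pics/s1.png

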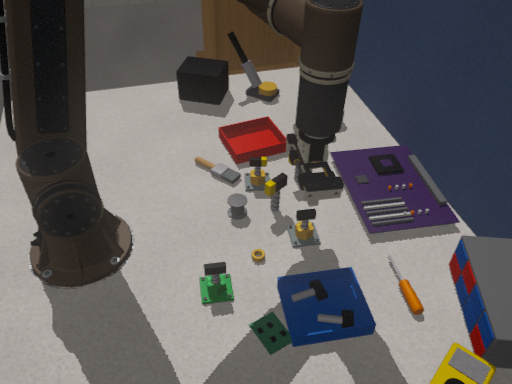

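Run:
```python
from h import *
s=status.get_state();p=s['eef_pos'];w=s['width'];print(w)
from scipy.spatial.transform import Rotation as Ro
R=Ro.from_euler('xyz',s['ee_rot']).as_matrix()
out=[]
for n,x0,y0 in(("top",230,100),("side",250,110)):
    im=cv2.resize(cv2.imread(f'pics/{n[0]}1.png')[y0:y0+150,x0:x0+130],None,fx=3,fy=3,interpolation=2)
    def box(a,b,z,c):
        q=[(proj(n,p+R@np.array([sx*a[0]+a[2],sy*a[1],z]))-[x0,y0])*3 for sx,sy in((1,1),(1,-1),(-1,-1),(-1,1))]
        cv2.polylines(im,[np.int32(q)],True,c,1)
    box((.0965,.039,0),0,-.066,(0,255,0))
    for k in(1,-1):
        box((.010,.0095,k*(w/2+.010)),0,0,(0,0,255));box((.010,.0095,k*(w/2+.010)),0,-.066,(255,0,255))
    out.append(im)
cv2.imwrite('pics/ov.png',np.hstack(out))
```

```text
0.04823111678738872
```

View pics/ov.png

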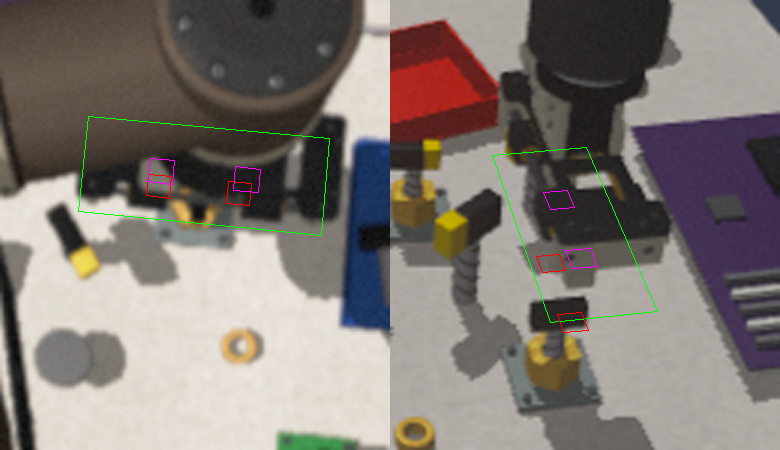

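Run:
```python
from h import *
a0=cv2.imread('pics/t1.png');b0=cv2.imread('pics/s1.png')
a=grab("top","t2.png");b=grab("side","s2.png")
print(np.abs(a.astype(int)-a0).mean(),np.abs(b.astype(int)-b0).mean(),status.get_state()['eef_pos'])
cv=np.hstack([cv2.resize(b0[100:250,250:350],(400,600),interpolation=2),cv2.resize(b[100:250,250:350],(400,600),interpolation=2)])
cv2.imwrite('pics/c2.png',cv)
```

```text
1.9684176974826388 1.5941857231987848 [ 0.52945231 -0.09744641  0.09636694]
```

View pics/c2.png

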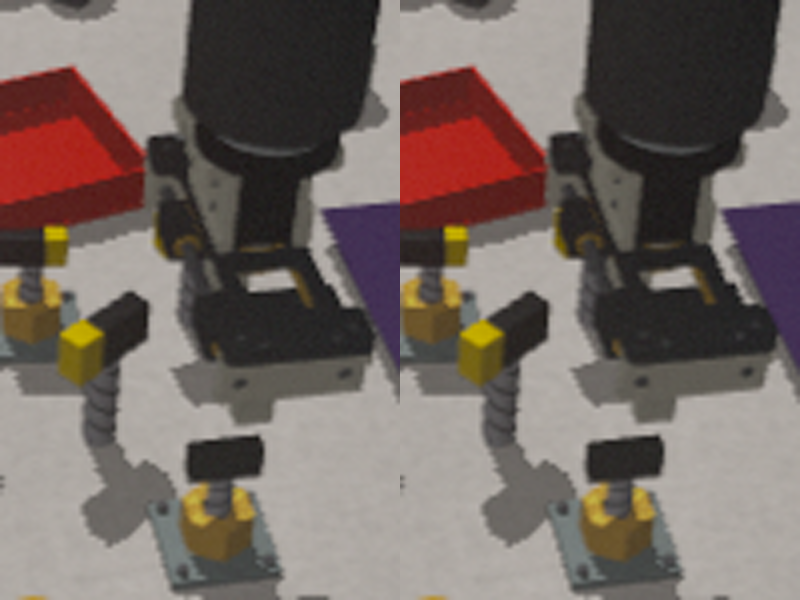

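```bash
cat >> h.py <<'E'
def tri(a,b):
    o,d=ray("top",*a);p,e=ray("side",*b);d/=np.linalg.norm(d);e/=np.linalg.norm(e)
    s=np.linalg.lstsq(np.c_[d,-e],p-o,rcond=None)[0];x,y=o+s[0]*d,p+s[1]*e
    return ((x+y)/2).round(4),np.linalg.norm(x-y).round(4)
E
python3 - <<'E'
from h import *
print(tri((344.5,139),(343,179)),tri((343,172),(300,187)))
# finger stub in side px (313,204): where on the plane y=-.125 ?
for u,v in((309,203),(317,203),(313,205)):
    o,d=ray("side",u,v);print([ (o+d*(y-o[1])/d[1]).round(3) for y in(-.14,-.125,-.10,-.05)])
E
```

```text
(array([ 0.5542, -0.1905,  0.2547]), np.float64(0.0005)) (array([ 0.4748, -0.1846,  0.2474]), np.float64(0.0167))
[array([ 0.511, -0.14 ,  0.153]), array([ 0.519, -0.125,  0.137]), array([ 0.53 , -0.1  ,  0.112]), array([ 0.554, -0.05 ,  0.061])]
[array([ 0.531, -0.14 ,  0.148]), array([ 0.538, -0.125,  0.133]), array([ 0.551, -0.1  ,  0.107]), array([ 0.576, -0.05 ,  0.055])]
[array([ 0.522, -0.14 ,  0.144]), array([ 0.529, -0.125,  0.129]), array([ 0.541, -0.1  ,  0.103]), array([ 0.566, -0.05 ,  0.051])]
```

```bash
python3 -m jog '[[-1,-1,-13,0,0,-0.01],[0,0,-13,0,0,0],[0,0,-12,0,0,0],[0,0,0,0,0,0]]'
python3 - <<'E'
from h import *
b=grab("side","s3.png")
cv2.imwrite('pics/c3.png',cv2.resize(b[140:260,250:360],(550,600),interpolation=2))
E
```

```text
t: 3.7
eef_pos: [0.5301, -0.0982, 0.0587]
ee_rot: [-3.138, -0.008, -1.69]
force: [0.1, -0.3, 0.0]
width: 0.0485
```

View pics/c3.png

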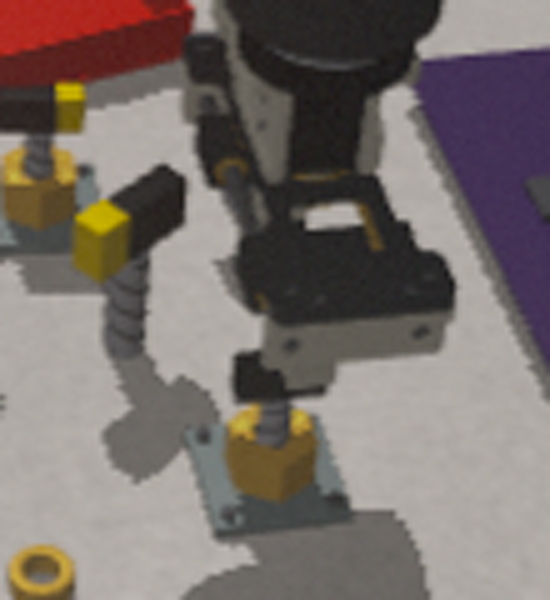

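```bash
python3 -m jog '[[0,0,0,0,0,0],[0,0,0,0,0,0],[0,0,0,0,0,0],[0,0,0,0,0,0],[0,0,0,0,0,0],[0,0,0,0,0,0]]' 0.0 25
python3 - <<'E'
from h import *
b=grab("side","s4.png")
cv2.imwrite('pics/c4.png',cv2.resize(b[140:260,250:360],(550,600),interpolation=2))
s=status.get_state();print(s['eef_pos'],s['force'],s['moment'],s['width'])
E
```

```text
t: 4.35
eef_pos: [0.5325, -0.0981, 0.0621]
ee_rot: [-3.133, -0.007, -1.69]
force: [0.2, 0.8, 0.2]
width: 0.0054
[ 0.53247992 -0.09815447  0.06207232] [ 0.41183724  0.59696266 -0.63695625] [-2.74502121e-02 -5.35731559e-03  7.98630482e-05] 0.0031386204890395475
```

View pics/c4.png

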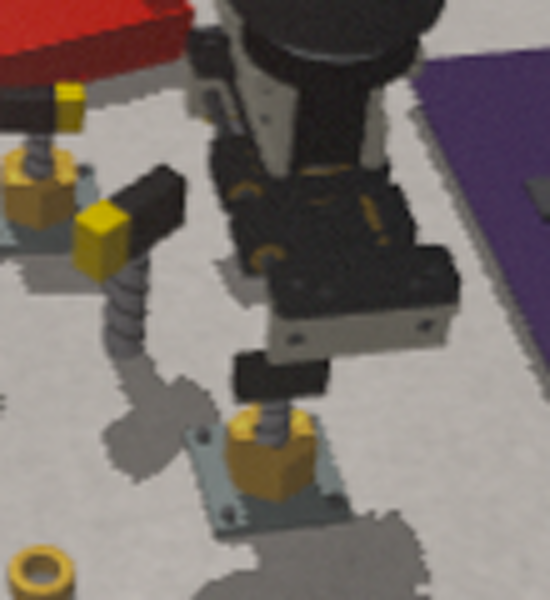

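Run:
```python
from h import *
def on(u,v,y):
    o,d=ray("side",u,v);return (o+d*(y-o[1])/d[1]).round(4)
print("bar bottom z should be .161",on(341,197,-.194),on(306,198.7,-.194))
print("bar s4 should be .128",on(250+446/5,140+345/5,-.195),on(250+272/5,140+360/5,-.195))
print("fing tip s3",[on(308,217.6,y) for y in(-.122,-.143)],[on(316.5,216,y) for y in(-.122,-.143)])
s=status.get_state();print(s['q'],s['eef_pos'],s['joint_efforts'])
```

```text
bar bottom z should be .161 [ 0.5557 -0.194   0.2087] [ 0.4777 -0.194   0.2219]
bar s4 should be .128 [ 0.5563 -0.195   0.1751] [ 0.4774 -0.195   0.1856]
fing tip s3 [array([ 0.5223, -0.122 ,  0.0871]), array([ 0.5122, -0.143 ,  0.1101])] [array([ 0.5435, -0.122 ,  0.0871]), array([ 0.5327, -0.143 ,  0.11  ])]
[ 0.18776094  0.25280748 -0.46194552  0.01288242 -0.84992442  1.2556952 ] [ 0.53247992 -0.09815447  0.06207232] [-1.14772317e-02 -4.42208934e+01  2.36460239e+01  5.54975331e+00
  9.91493789e-02 -1.37308049e-03]
```

Closing missed: the shut fingertips are still above the wing. The pictures put them about 28 mm higher than the reported TCP, while x and y agree. I'll reopen, go lower in small steps watching the force, and close again.

```bash
python3 -m jog '[[0,0,0,0,0,0],[0,0,0,0,0,0],[0,0,0,0,0,0],[0,0,0,0,0,0],[-3,-1,-4,0,0,0],[0,0,-10,0,0,0],[0,0,-8,0,0,0],[0,0,0,0,0,0]]' 0.55 25
python3 -m jog '[[0,0,-5,0,0,0],[0,0,-5,0,0,0],[0,0,0,0,0,0]]'
python3 - <<'E'
from h import *
b=grab("side","s5.png")
cv2.imwrite('pics/c5.png',cv2.resize(b[140:260,250:360],(550,600),interpolation=2))
E
```

```text
t: 5.2
eef_pos: [0.5287, -0.0993, 0.0378]
ee_rot: [-3.133, -0.007, -1.69]
force: [-0.6, 0.2, 0.4]
width: 0.0479
t: 5.5
eef_pos: [0.5284, -0.0994, 0.0263]
ee_rot: [-3.135, -0.008, -1.69]
force: [0.4, -0.0, 0.2]
width: 0.0484
```

View pics/c5.png

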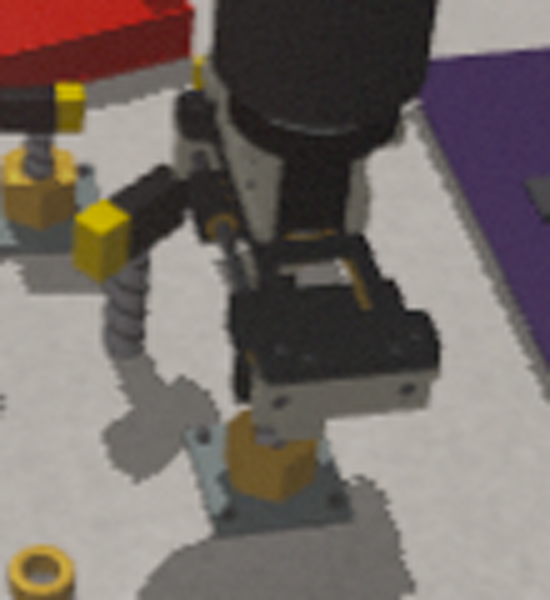

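The near finger now covers the wing, with its tip at about row 228, close to 55 mm true height. Closing now.

```bash
python3 -m jog '[[0,0,0,0,0,0],[0,0,0,0,0,0],[0,0,0,0,0,0],[0,0,0,0,0,0],[0,0,0,0,0,0]]' 0.0 30
```

```text
t: 6.05
eef_pos: [0.5293, -0.0994, 0.0275]
ee_rot: [-3.133, -0.008, -1.69]
force: [-0.0, -5.8, -1.2]
width: 0.0138
```

```bash
python3 -m jog '[[0,0,-0.5,0,0,-0.12],[0,0,-0.5,0,0,-0.12],[0,0,-0.5,0,0,-0.12],[0,0,-0.5,0,0,-0.12],[0,0,-0.5,0,0,-0.12],[0,0,-0.5,0,0,-0.12]]'
```

```text
t: 6.65
eef_pos: [0.5285, -0.1013, 0.0246]
ee_rot: [-3.133, -0.01, -2.435]
force: [-1.6, -1.6, 0.3]
width: 0.0137
```

```bash
python3 -m jog '[[0,0,-0.5,0,0,-0.12],[0,0,-0.5,0,0,-0.12],[0,0,-0.5,0,0,-0.12],[0,0,-0.5,0,0,-0.12],[0,0,-0.5,0,0,-0.12],[0,0,-0.5,0,0,-0.12],[0,0,-0.4,0,0,-0.1],[0,0,0,0,0,0]]'
```

```text
t: 7.45
eef_pos: [0.5266, -0.102, 0.0213]
ee_rot: [-3.133, -0.012, 2.99]
force: [-0.5, -0.1, -0.3]
width: 0.0138
```

```bash
python3 -m jog '[[0,0,0,0,0,0],[0,0,0,0,0,0],[0,0,0,0,0,0],[0,0,0,0,0,0],[0,0,20,0,0,0],[0,0,30,0,0,0],[0,0,30,0,0,0],[0,0,25,0,0,0]]' 0.55 30
python3 -m jog '[[-4,19,0,0,0,0.13],[-5,19,0,0,0,0.13],[-5,19,0,0,0,0.13],[-5,19,0,0,0,0.13],[-5,19,0,0,0,0.13],[-5,19,0,0,0,0.13],[-5,19,0,0,0,0.13],[-5,19,0,0,0,0.13],[-5,19,0,0,0,0.13],[-5,19,0,0,0,0.13],[-5,19,0,0,0,0.13],[-1,14,0,0,0,0.13]]'
```

```text
t: 8.25
eef_pos: [0.5232, -0.1024, 0.1258]
ee_rot: [-3.13, -0.02, 3.0]
force: [0.9, 0.3, -0.5]
width: 0.0483
t: 9.45
eef_pos: [0.4691, 0.1278, 0.1323]
ee_rot: [-3.129, -0.008, -1.655]
force: [0.3, -0.3, 0.9]
width: 0.0484
```

```bash
python3 -m jog '[[3,-5,0,0,0,-0.065],[0,-1,-20,0,0,0],[0,0,-20,0,0,0],[0,0,-20,0,0,0],[0,0,-20,0,0,0],[0,0,-15,0,0,0],[0,0,-5,0,0,0],[0,0,0,0,0,0]]'
python3 - <<'E'
from h import *
b=grab("side","s6.png");a=grab("top","t6.png")
for n,im,(x0,y0,x1,y1) in(("side",b,(285,195,330,250)),):
    m=(im.max(2)<50).astype(np.uint8);k=np.zeros_like(m);k[y0:y1,x0:x1]=m[y0:y1,x0:x1]
    nn,l,st,ce=cv2.connectedComponentsWithStats(k);print([ (st[i],ce[i].round(1)) for i in range(1,nn) if st[i,4]>10])
cv2.imwrite('pics/c6.png',cv2.resize(b[120:260,220:330],(470,600),interpolation=2))
print(status.get_state()['eef_pos'])
E
```

```text
t: 10.25
eef_pos: [0.4732, 0.1248, 0.031]
ee_rot: [-3.125, -0.005, -1.707]
force: [0.1, -0.1, 0.4]
width: 0.0482
[(array([302, 210,   8,  17,  77], dtype=int32), array([305.6, 218.5]))]
[0.47371007 0.12520773 0.03188427]
```

View pics/c6.png

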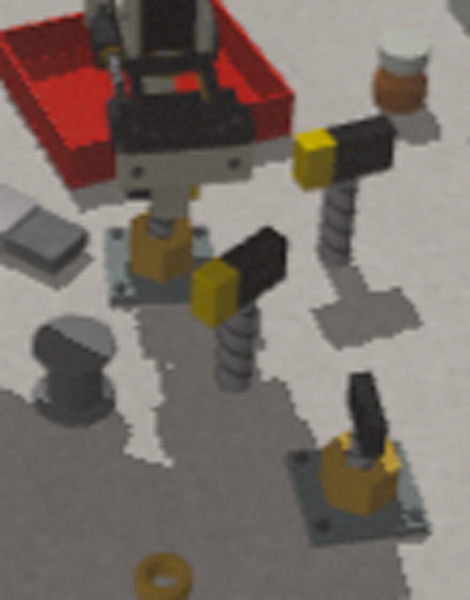

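```bash
python3 -m jog '[[-2,-3,-4,0,0,0],[0,0,0,0,0,0],[0,0,0,0,0,0],[0,0,0,0,0,0],[0,0,0,0,0,0],[0,0,0,0,0,0]]' 0.0 20
```

```text
t: 10.95
eef_pos: [0.473, 0.123, 0.0302]
ee_rot: [-3.12, -0.0, -1.707]
force: [0.1, 0.1, -1.6]
width: 0.0138
```

```bash
python3 -m jog '[[0,0,-0.1,0,0,-0.12],[0,0,-0.1,0,0,-0.12],[0,0,-0.1,0,0,-0.12],[0,0,-0.1,0,0,-0.12],[0,0,-0.1,0,0,-0.12],[0,0,-0.1,0,0,-0.12]]'
```

```text
t: 11.55
eef_pos: [0.4732, 0.1229, 0.0302]
ee_rot: [-3.119, -0.001, -2.452]
force: [0.2, -0.5, -0.2]
width: 0.0138
```

```bash
python3 -m jog '[[0,0,-0.1,0,0,-0.12],[0,0,-0.1,0,0,-0.12],[0,0,-0.1,0,0,-0.12],[0,0,-0.1,0,0,-0.12],[0,0,-0.1,0,0,-0.12],[0,0,-0.1,0,0,-0.12],[0,0,0,0,0,0],[0,0,0,0,0,0],[0,0,0,0,0,0]]'
python3 - <<'E'
from h import *
b=grab("side","s7.png")
h=cv2.cvtColor(b,cv2.COLOR_BGR2HSV);ye=cv2.inRange(h,(22,150,60),(35,255,255));ye[:145]=0;ye[178:]=0;ye[:,:235]=0;ye[:,280:]=0
n,l,st,ce=cv2.connectedComponentsWithStats(ye);print([(st[i],ce[i].round(1)) for i in range(1,n) if st[i,4]>3])
for a in(0,-.8,-1.45):
  print(a,proj("side",[.472+.018*np.cos(a-.15),.122+.018*np.sin(a-.15),.074]).round(1))
E
```

```text
t: 12.45
eef_pos: [0.4732, 0.1228, 0.0302]
ee_rot: [-3.118, -0.001, 3.085]
force: [0.2, -0.0, -0.1]
width: 0.0138
[(array([257, 159,   6,  11,  56], dtype=int32), array([259.4, 164.3])), (array([251, 170,   5,   7,  23], dtype=int32), array([252.5, 173.3])), (array([261, 171,   4,   5,  11], dtype=int32), array([262.7, 172.9]))]
0 [265.  161.8]
-0.8 [263.6 164.9]
-1.45 [260.  166.3]
```

The dab is at side (259.4,164.3), within about 2 px of where a 1.45 rad clockwise turn would put it. Both screws are turned. Next: lift straight up and carry to the tray.

```bash
python3 -m jog '[[0,0,4,0,0,0],[0,0,8,0,0,0],[0,0,12,0,0,0],[0,0,15,0,0,0],[0,0,20,0,0,0],[0,0,20,0,0,0],[0,0,6,0,0,0],[0,0,0,0,0,0]]' - 30
python3 -m jog '[[2,8,0,0,0,0],[4,18,0,0,0,0],[4,20,0,0,0,0],[4,20,0,0,0,0],[4,20,0,0,0,0],[4,20,0,0,0,0],[4,20,0,0,0,0],[4,20,0,0,0,0],[4,18,0,0,0,0],[2,8,0,0,0,0],[0,0,0,0,0,0]]'
```

```text
t: 13.3
eef_pos: [0.4718, 0.1221, 0.1201]
ee_rot: [-3.118, -0.002, 3.09]
force: [0.8, 0.5, -1.6]
width: 0.0139
t: 14.4
eef_pos: [0.5084, 0.3121, 0.1145]
ee_rot: [-3.113, -0.007, 3.093]
force: [0.1, -0.4, -2.0]
width: 0.0138
```

```bash
python3 -m jog '[[0,-7,-10,0,0,0],[0,-7,-20,0,0,0],[0,0,-20,0,0,0],[0,0,-15,0,0,0],[0,0,-8,0,0,0],[0,0,-4,0,0,0],[0,0,0,0,0,0],[0,0,0,0,0,0]]'
```

```text
t: 15.2
eef_pos: [0.5066, 0.291, 0.0331]
ee_rot: [-3.112, -0.009, 3.089]
force: [0.8, -0.9, -1.3]
width: 0.014
```

```bash
python3 -m jog '[[0,4,-3,0,0,0],[0,0,-2,0,0,0],[0,0,-2,0,0,0],[0,0,0,0,0,0]]'; python3 -m jog '[[0,0,-1.5,0,0,0],[0,0,-1,0,0,0],[0,0,0,0,0,0]]'
```

```text
t: 15.6
eef_pos: [0.5076, 0.2966, 0.0275]
ee_rot: [-3.115, -0.007, 3.09]
force: [0.1, -0.0, -1.5]
width: 0.0137
t: 15.9
eef_pos: [0.5077, 0.2968, 0.0249]
ee_rot: [-3.115, -0.006, 3.09]
force: [-0.6, 0.1, -2.6]
width: 0.0134
```

```bash
python3 -m jog '[[0,0,-1.5,0,0,0],[0,0,-1,0,0,0],[0,0,0,0,0,0]]'; python3 -m jog '[[0,0,-1,0,0,0],[0,0,-1,0,0,0],[0,0,0,0,0,0]]'
```

```text
t: 16.2
eef_pos: [0.5078, 0.2968, 0.0223]
ee_rot: [-3.115, -0.006, 3.09]
force: [-0.9, 0.4, -0.5]
width: 0.0139
t: 16.5
eef_pos: [0.5082, 0.297, 0.0225]
ee_rot: [-3.116, -0.005, 3.091]
force: [-1.3, -0.5, -2.1]
width: 0.0137
```

```bash
python3 -m jog '[[0,0,0,0,0,0],[0,0,0,0,0,0],[0,0,0,0,0,0],[0,0,0,0,0,0],[0,0,0,0,0,0]]' 0.55; python3 -m jog '[[0,0,8,0,0,0],[0,0,15,0,0,0],[0,0,30,0,0,0],[0,0,30,0,0,0],[0,0,30,0,0,0],[0,0,20,0,0,0]]'; python3 -m jog '[[0,30,5,0,0,0],[0,40,5,0,0,0],[0,40,5,0,0,0],[0,40,0,0,0,0],[0,40,0,0,0,0],[0,30,0,0,0,0],[0,20,0,0,0,0],[0,0,0,0,0,0],[0,0,0,0,0,0]]'
python3 - <<'E'
from h import *
b=grab("side","s8.png");a=grab("top","t8.png")
cv2.imwrite('pics/c8.png',np.hstack([cv2.resize(a[120:240,105:325],(470,256),interpolation=2),cv2.resize(b[100:250,210:330],(320,256),interpolation=2)]))
E
```

```text
t: 17.0
eef_pos: [0.509, 0.2976, 0.023]
ee_rot: [-3.117, -0.004, 3.092]
force: [0.1, 0.5, 0.2]
width: 0.0462
t: 17.6
eef_pos: [0.5069, 0.2951, 0.1597]
ee_rot: [-3.111, -0.008, 3.091]
force: [0.7, 0.8, -0.1]
width: 0.0481
t: 18.5
eef_pos: [0.5073, 0.5448, 0.187]
ee_rot: [-3.121, 0.0, 3.09]
force: [-0.5, -0.9, -0.5]
width: 0.0482
```

View pics/c8.png

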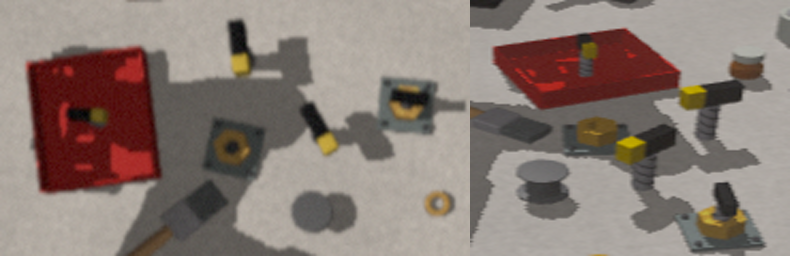

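The left-hand screw stands upright near the middle of the red tray (crop 87,115 in the top view). Its nut is empty, and the right-hand wing lies across its starting direction. Handing in.

```bash
python3 -c "
from station import workorder,status
s=status.get_state();print(s['t'],s['force'],s['qd'].round(3));print(workorder.job_done())"
```

```text
18.6 [-0.51616543  0.39519709  0.7348523 ] [-0.009 -0.011 -0.008 -0.     0.002 -0.   ]
the job is handed in; nothing more can be done
None
```

I turned both screws about a quarter turn clockwise, put the left-hand one in the red tray and handed the job in at 18.6 s. The hand-in reports no verdict.

- **Right-hand screw:** turned about 1.6 rad by wrist yaw while the gripper followed it down about 6 mm. The last picture still shows its wing roughly 90° from the start.
- **Left-hand screw:** turned about 1.5 rad in its nut. Its yellow dab showed within about 2 px of where a 1.45 rad turn should put it.
- **Tray:** the last picture shows the left-hand screw standing upright near the middle of the red tray, with its nut empty. The arm is well clear, and the force reading is only noise.

**What disagreed:**
- **TCP height:** the reported height was about 28 mm below where the pictures showed the fingertips. My first close on the right-hand screw therefore shut above the wing without touching anything. I went about 30 mm lower on both grasps, which then stopped at the wing's 14 mm.
- **Hold drift:** the reported position also crept by a few millimetres during some holds; I allowed for that.
- **Wing angles:** directions measured from the wings and from the base plates differed by about 0.09 rad, so I used a value in between.

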